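Switch off the one socket left on

TASK

The craft corner is closing and one of the four identical green keys on the socket box is still latched down, though you cannot tell which by looking. Feel for it with light fingertip taps (a free key gives softly, the latched one stays solid), then press that one firmly to release it and let it spring up, so that the indicator window turns from red to green. Do not push any of the other three far down, and leave all the craft things where they stand.

Things in the scene. Friction and masses are not known exactly. Their poses are not given: they have to be found in the camera images.
- box: white switched socket box fixed to the table, 150 (x) x 340 (y) x 45 mm high; origin at the centre of its underside, z up. The row of four keys on top runs along the box's y axis, 28 mm from the middle towards its -x (robot's) side, key centres 56 mm apart; beyond it are four flat sockets
- place_1 (a point): fixed point on the box's top face (45 mm above the table) under the centre of key 1, at the left (+y) end of the row. Key: flat green cap 40 x 40 mm, its top 17 to 28 mm above this point. A free key starts to give at 0.8 N, then 0.35 N per mm (2 N moves it 3.4 mm), springs back when let go; 5 mm down it meets a firmer stop, and over 5 N it goes on and trips the yellow flag, a failure
- place_2 (a point): fixed point on the box's top face (45 mm above the table) under the centre of key 2. Key: flat green cap 40 x 40 mm, its top 17 to 28 mm above this point. The latched key stays solid up to 5 N, then gives 0.45 N per mm; it is released by pressing it about 6 mm below where it stood (8 N; it bottoms at 7.7 mm, 9 N) and letting go
- place_3 (a point): fixed point on the box's top face (45 mm above the table) under the centre of key 3. Key: flat green cap 40 x 40 mm, its top 17 to 28 mm above this point. Worn keys: tops differ by up to 11 mm in height, and a low one need not be the latched one
- place_4 (a point): fixed point on the box's top face (45 mm above the table) under the centre of key 4, at the right (-y) end of the row. Key: flat green cap 40 x 40 mm, its top 17 to 28 mm above this point. Which key is latched changes from start to start
- on_flag (a joint): red shutter, 18 x 26 mm, under the covered window nearer the robot at the box's right (-y) end: 0 (red shows) while a key is latched; slides under its hood to 0.019 m (green shows) when the latched key has been released
- trip_flag (a joint): yellow shutter, 18 x 26 mm, hidden beside the other covered window at the same end: 0 when all is well; slides into view, twice as far as a free key is pushed beyond 5 mm
- bottle_mid (a point): a clear 210 mm drinks bottle, 66 mm across, with white cap, standing beyond the box; bystander; point at its centre
- tray: an empty orange open tray 110 x 150 x 45 mm beyond the box; bystander; origin at the centre of its underside
- stapler_mid (a point): a black desk stapler 45 x 140 x 53 mm beside the box; bystander; point at its centre
- punch_mid (a point): a black hole punch 90 x 110 x 52 mm beside the box; bystander; point at its centre
- glue_mid (a point): a yellow and red glue stick 28 mm across, 90 mm tall, standing on the robot's side of the box; bystander; point at its centre
- tape_mid (a point): a blue roll of tape 70 mm across, 20 mm high, lying flat on the robot's side of the box; bystander; point at its centre
- eraser_mid (a point): a blue eraser 45 x 22 x 14 mm lying on the left (+y) end of the box's top; bystander; point at its centre

How it is judged (in metres and radians):
At the end, for the whole second after the job is handed in: the latched key is released and let go, so that the red shutter has slid away (on_flag above 15 mm); the trip flag is at rest (below 1 mm); every bystander is within 15 mm of where it stood (value of joint on_flag above 0.015 m and value of joint trip_flag below 0.001 m and distance of each of bottle_mid, tray, stapler_mid, punch_mid, glue_mid, tape_mid, eraser_mid from where it was at the start of the episode below 0.015 m); the robot touches nothing.
It fails at once if a free key is pushed more than about 5.5 mm down (trip flag moves over 1 mm) (value of joint trip_flag above 0.001 m).
It fails at once if a bystander is lifted, carried or pushed by more than 15 mm (distance of any of bottle_mid, tray, stapler_mid, punch_mid, glue_mid, tape_mid, eraser_mid from where it was at the start of the episode above 0.015 m).
It also fails if it takes over 64 s, if anything falls off the work surface, if the arm or the gripper's body presses on something with over 40 N, if the wrist force passes 120 N, or if a joint passes its speed limit or range.

ROBOT

A 7-joint arm with a two-finger parallel gripper is mounted at the origin on the work surface. World frame = base frame: x ahead of the robot, y to its left, z up, the work surface at z = 0. Lengths are in m, angles in degrees, forces in N, time in s.
With the tool pointing down it reaches from about 0.425 to 0.875 m from the base axis. Payload 4.7 kg.
Tool frame: the origin (TCP) lies at the very end of the fingers, on their centre line; the grasp point (between the pads) lies behind it (env.pinch_z is the z of the grasp point in the tool frame, in m); z points along the fingers, y is the direction in which the jaws open and shut (so a half turn about z gives the same grasp; the last joint's range is limited). The gripper opens to 87 mm and grips with 3 to 60 N. Pads are 19 mm wide; open, the fingers measure 117 mm over their backs; the gripper's body (75 mm by 190 mm) begins 51 mm behind the grasp point.
Start: joints at [72.141, 18.392, -4.016, 83.108, 1.295, 78.541, -3.26], TCP at [0.208, -0.616, 0.223] pointing down, gripper open.
Joint ranges: [-163.93, 163.93], [-17.29, 119.83], [-79.2, 71.16], [3.27, 140.29], [-89.18, 269.18], [5.43, 117.66], [-154.24, 154.24]. Speed limits (degrees/s): [147.25, 147.25, 180, 180, 180, 180, 180].

INTERFACE

Orientations are given as [roll, pitch, yaw] about the fixed x, y, z axes, in that order (R = Rz(yaw) Ry(pitch) Rx(roll)).
In Python, from cell import readout, read_camera, env gives the robot as it stands. The module is installed in compiled form; this text tells all that it offers.
- The arm moves only by the tool servo_tool, never from a script. Its argument "plan" is a list that holds one entry, the list of rows, each a list of 5 numbers: the finger opening in m, from 0 to 0.087, then the shift along the tool's x, y, z in m, then the turn about the tool's z in rad. In form: [[[jaw, x, y, z, yaw], ...]]. A call has 1 to 12 rows; each row is the pose to reach, as a shift and turn from the pose measured when the call began, along the tool's axes at that moment; what a row does not reach only later rows make up. A row lasts 1/12 s, in which the tool goes at most 41.7 mm and 7.16 degrees, less where a joint would pass 70% of its speed; a pose out of reach is approached as far as the arm can. A call with a gripper value outside its range is refused whole. The fingers move at their own pace and stop on an object; "force" is the grip in N (left out, the last holds). Time passes only in rows, so rows that repeat a pose let the fingers close. It gives the time, the measured TCP pose, the force and the opening at its end, in the units of the state.
- readout.get_obs(): the state, without advancing time (a new reading comes with each control period).
- read_camera(name): name is "scene" or "side" or "wrist"; returns a dict with "image" (400x640x3 uint8, red, green, blue), "range_z" (400x640 float32, m along the optical axis (not along the pixel's ray), 0 where there is no reading), "mtx" (3x3 intrinsics, pixels), "D" ([k1, k2, p1, p2, k3] as OpenCV has them; the pictures are not rectified), "camera_from_world" (4x4, takes a point from world to camera coordinates). Camera axes: x right, y up, looking along -z (the intrinsics and any distortion apply to the point x, -y, -z); pixel columns grow to the right and rows downward; lengths in m; the calibration is good to about 2 mm. A picture is of the moment at which its call begins.
- env.sign_off(): hands the job in, once; it reports no verdict.
The state is a dict: "time_s": time; "qpos": joint angles; "joint_velocities": joint speeds; "effort": joint torques, N m; "tool_pos": TCP position; "tool_rot": TCP orientation; "force": force on the tool from outside, world axes, zero at the start; "wrist_torque": the same for the moment, N m; "grip_width": finger opening in m.
Only numpy, scipy, OpenCV 4.12 (cv2) and the standard library are available. Lean on these libraries where they do the work, as an engineer would, in place of code of your own. Each camera call takes 0.05 s, during which the arm holds its last target. There are 200 camera calls.

## Working session

There is one attempt and no reset: what is moved stays moved. The work goes in short steps, Python scripts to look and compute and a tool call to move; the robot and the scene stay as the last step left them, time stands still between calls to the robot, and variables do not carry over. Pictures are saved under pics/ and viewed, about 8 in all and at most 12, crops included, and the job is handed in when it is done.

Besides the shell and the picture viewer there is one more tool, called after "Request:" as name(argument=value, ...) on one line, values as JSON. servo_tool: Moves the arm, as the interface text tells. Its arguments: {"type":"object","properties":{"plan":{"type":"array"},"force":{"type":"number"}},"required":["plan"]}

```bash
mkdir -p pics
cat > h.py <<'E'
import numpy as np, cv2
from cell import readout, read_camera, env
def cloud(c):
    K=c["mtx"];D=np.array(c["D"],float);z=c["range_z"]
    v,u=np.mgrid[0:400,0:640]
    p=cv2.undistortPoints(np.stack([u,v],-1).reshape(-1,1,2).astype(np.float64),K,D).reshape(400,640,2)
    P=np.stack([p[...,0]*z,-p[...,1]*z,-z,np.ones_like(z)],-1)
    W=P@np.linalg.inv(c["camera_from_world"]).T
    W=W[...,:3]; W[z<=0]=np.nan
    return W
E
python3 - <<'E'
from h import *
o=readout.get_obs();print({k:np.round(v,3) for k,v in o.items()},env.pinch_z)
ims=[]
for n in["scene","side"]:
    c=read_camera(n);np.savez(f"{n}.npz",**c,W=cloud(c))
    cv2.imwrite(f"pics/{n}.png",c["image"][...,::-1])
E
```

```text
{'time_s': np.float64(0.0), 'qpos': array([72.141, 18.438, -4.018, 83.174,  1.295, 78.541, -3.258]), 'joint_velocities': array([ 0.059, -0.028,  0.044, -0.048, -0.051, -0.031,  0.024]), 'effort': array([ 1.0000e-03, -4.9128e+01, -4.0400e-01, -3.1253e+01, -6.4000e-02,
        4.4000e-02,  0.0000e+00]), 'tool_pos': array([ 0.208, -0.615,  0.221]), 'tool_rot': array([-1.79892e+02,  5.00000e-03,  1.86730e+01]), 'force': array([-0.118, -0.18 , -0.734]), 'wrist_torque': array([ 0.051, -0.011,  0.043]), 'grip_width': np.float64(0.087)} -0.0187
```

View pics/scene.png

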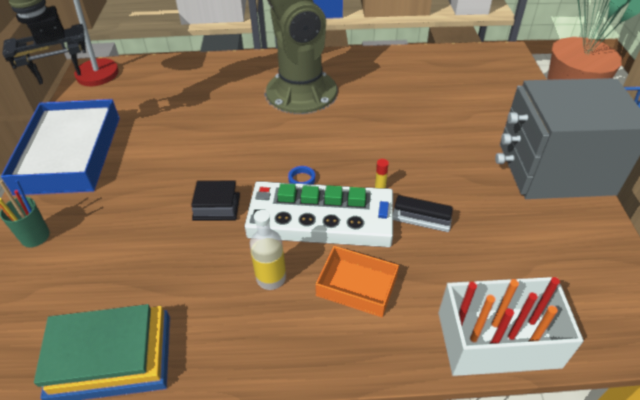

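View pics/side.png

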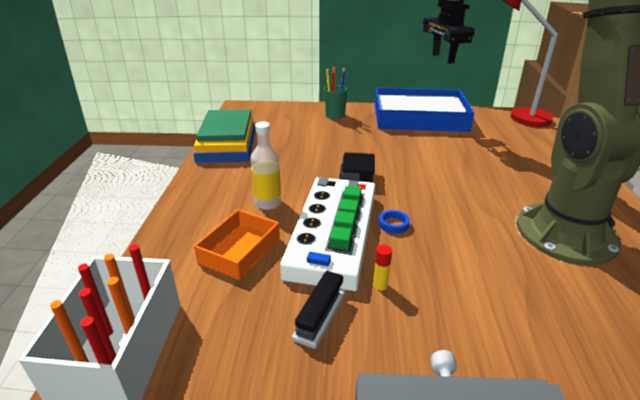

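The scene camera shows the four green keys at about (287,194), (311,195), (334,196) and (357,197). The red window is at (264,190), so key 4 is the leftmost in the picture. The glue stick (381,175) and tape (302,176) stand on the robot's side. The side view agrees.

Run:
```python
from h import *
for n in["scene","side"]:
    d=np.load(n+".npz");I=d["image"].astype(int);W=d["W"]
    r,g,b=I[...,0],I[...,1],I[...,2]
    m=(g>r+40)&(g>b+40)&(W[...,2]>.05)&(W[...,2]<.09)&(W[...,0]>.3)
    P=W[m];print(n,len(P))
    top=P
    rect=cv2.minAreaRect(P[:,:2].astype(np.float32));print(rect)
    mw=(r>200)&(g>200)&(b>200)&(abs(W[...,2]-.045)<.006)&(abs(W[...,:2]-P[:,:2].mean(0)).max(-1)<.3)
    Q=W[mw];print("box",cv2.minAreaRect(Q[:,:2].astype(np.float32)),np.median(Q[:,2]))
    k,l,s,c=cv2.connectedComponentsWithStats(m.astype(np.uint8))
    for i in range(1,k):
        if s[i,4]>15:
            q=W[l==i];print(c[i].round(),s[i,4],q.mean(0).round(4),np.percentile(q[:,2],[10,50,90]).round(4))
    for nm,mm in dict(glue=(r>150)&(g<60)&(b<60)&(W[...,2]>.06)&(W[...,0]>.3)&(W[...,2]<.11),tape=(b>120)&(r<60)&(W[...,2]<.03)&(W[...,2]>.01)&(W[...,0]>.3),eraser=(b>120)&(r<90)&(W[...,2]>.048)&(W[...,2]<.065)&(W[...,0]>.3)).items():
        q=W[mm]; print(nm,len(q),np.nanmedian(q,0).round(3))
```

```text
scene 1060
((0.5092642307281494, 0.040073953568935394), (0.20528393983840942, 0.04480713978409767), 81.3178482055664)
box ((0.5784425735473633, 0.11715874075889587), (0.5394591093063354, 0.24925394356250763), 62.31139373779297) 0.0429457703671462
[286. 192.] 262 [ 0.5028 -0.0427  0.0645] [0.056  0.0664 0.0691]
[309. 194.] 250 [0.5102 0.0116 0.0633] [0.0551 0.0648 0.0676]
[333. 194.] 273 [0.5187 0.0679 0.0669] [0.0574 0.0689 0.072 ]
[356. 196.] 275 [0.5268 0.1218 0.0661] [0.0556 0.0683 0.0714]
glue 384 [0.857 0.347 0.087]
tape 1146 [ 0.949 -0.436  0.02 ]
eraser 551 [ 0.406 -0.624  0.057]
side 1414
((0.7065762281417847, -0.18421980738639832), (0.20412182807922363, 0.7688815593719482), 37.529788970947266)
box ((0.535813570022583, 0.03528444468975067), (0.3423551321029663, 0.14857347309589386), 81.86433410644531) 0.04722264999086001
[241. 112.] 45 [ 0.8461 -0.4903  0.0778] [0.0763 0.0777 0.0796]
[208. 116.] 19 [ 0.9437 -0.4481  0.0781] [0.0766 0.0779 0.0796]
[217. 114.] 23 [ 0.9198 -0.4688  0.078 ] [0.0762 0.0778 0.0794]
[203. 128.] 18 [ 0.9323 -0.3594  0.0776] [0.0763 0.0777 0.0789]
[213. 132.] 87 [ 0.8939 -0.329   0.0771] [0.0758 0.0769 0.0785]
[345. 218.] 1164 [0.5095 0.0626 0.0695] [0.0612 0.0713 0.0747]
glue 197 [0.444 0.199 0.091]
tape 491 [ 0.387 -0.031  0.02 ]
eraser 525 [ 0.402 -0.548  0.058]
```

Request:
servo_tool(plan=[[[0, 0.038, -0.037, 0, 0.1], [0, 0.065, -0.064, 0, 0.2], [0, 0.092, -0.091, 0.01, 0.3], [0, 0.119, -0.118, 0.02, 0.4], [0, 0.146, -0.145, 0.03, 0.47], [0, 0.173, -0.172, 0.04, 0.47], [0, 0.2, -0.197, 0.05, 0.47], [0, 0.227, -0.224, 0.06, 0.47], [0, 0.254, -0.25, 0.07, 0.47], [0, 0.281, -0.277, 0.08, 0.47], [0, 0.308, -0.303, 0.09, 0.47], [0, 0.33, -0.325, 0.09, 0.47]]], force=20)

```text
time_s: 1.1
tool_pos: [0.4158, -0.1982, 0.13]
tool_rot: [-179.8, 0.2, -8.2]
force: [-0.3, -0.4, 0.1]
grip_width: 0.0151
```

Request:
servo_tool(plan=[[[0, 0.012, -0.034, 0, 0], [0, 0.023, -0.067, 0, 0], [0, 0.035, -0.1, 0, 0], [0, 0.046, -0.132, 0.01, 0], [0, 0.058, -0.164, 0.02, 0], [0, 0.058, -0.164, 0.02, 0], [0, 0.058, -0.164, 0.02, 0], [0, 0.058, -0.164, 0.02, 0]]])

```text
time_s: 1.77
tool_pos: [0.4959, -0.0445, 0.1099]
tool_rot: [-179.8, 0.3, -8.2]
force: [-0.4, -0.0, 0.2]
grip_width: 0.0006
```

Run:
```python
from h import *
o=readout.get_obs();print(o["tool_pos"],o["tool_rot"],o["force"],o["grip_width"])
a=read_camera("scene")["image"][130:260,180:470];b=read_camera("side")["image"][130:290,260:440]
w=read_camera("wrist")["image"]
a=cv2.resize(a,(435,195)); b=cv2.resize(b,(360,320))
im=np.zeros((595,800,3),np.uint8); im[:195,:435]=a; im[:320,440:800]=b; im[325:595,:432]=cv2.resize(w,(432,270))
cv2.imwrite("pics/h4.png",im[...,::-1])
```

```text
[ 0.49587946 -0.04451027  0.10990052] [-179.8460494     0.29990854   -8.15296983] [-0.37110158 -0.02271461  0.19697138] 0.0005722316301015634
```

View pics/h4.png

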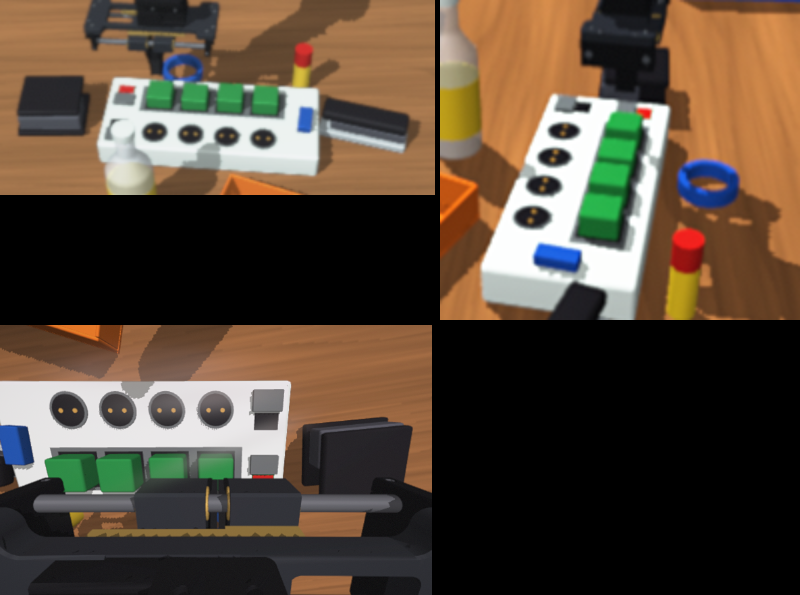

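The closed fingertips sit above the far-right key (key 4). In the wrist view it is centred on the fingers, at columns 215–220, with nothing else near. I'll go down to it in fine steps.

Request:
servo_tool(plan=[[[0, 0, 0, 0.015, 0], [0, 0, 0, 0.03, 0], [0, 0, 0, 0.032, 0], [0, 0, 0, 0.032, 0], [0, 0, 0, 0.032, 0]]])

```text
time_s: 2.33
tool_pos: [0.4962, -0.0462, 0.079]
tool_rot: [-179.9, 0.2, -8.4]
force: [-0.4, 0.4, -1.8]
grip_width: 0.0006
```

Request:
servo_tool(plan=[[[0, 0, 0, 0.002, 0], [0, 0, 0, 0.004, 0], [0, 0, 0, 0.004, 0], [0, 0, 0, 0.004, 0]]])

```text
time_s: 2.67
tool_pos: [0.4963, -0.0462, 0.0752]
tool_rot: [-179.9, 0.2, -8.4]
force: [1.1, -0.5, -0.0]
grip_width: 0.0002
```

Request:
servo_tool(plan=[[[0, 0, 0, 0.002, 0], [0, 0, 0, 0.002, 0], [0, 0, 0, 0.002, 0]]])

```text
time_s: 2.92
tool_pos: [0.4962, -0.0462, 0.0732]
tool_rot: [-179.9, 0.2, -8.4]
force: [0.3, 0.2, -0.6]
grip_width: 0.0006
```

```bash
cat > f.py <<'E'
from h import *
F=[];Z=[]
for i in range(6):
    read_camera("wrist");o=readout.get_obs();F.append(o["force"]);Z.append(o["tool_pos"])
print(np.mean(F,0).round(2),np.std(F,0).round(2),np.mean(Z,0).round(4),np.std(Z,0)[2].round(5),o["time_s"],np.round(o["effort"],2))
E
python3 f.py
```

```text
[-0.15 -0.28 -0.4 ] [0.8  0.58 0.52] [ 0.4963 -0.0462  0.0733] 3e-05 3.2167 [-0.000e+00 -3.260e+01 -2.610e+00 -2.717e+01 -2.000e-02 -7.000e-02
  0.000e+00]
```

Request:
servo_tool(plan=[[[0, 0, 0, 0.002, 0], [0, 0, 0, 0.002, 0], [0, 0, 0, 0.002, 0]]])

```text
time_s: 3.47
tool_pos: [0.4961, -0.0461, 0.0711]
tool_rot: [-179.9, 0.2, -8.4]
force: [0.1, 0.7, -0.2]
grip_width: 0.0002
```

```bash
python3 f.py
```

```text
[-0.26  0.28 -0.4 ] [0.38 0.27 0.13] [ 0.4963 -0.0462  0.0713] 5e-05 3.7667 [-0.000e+00 -3.267e+01 -2.650e+00 -2.710e+01 -2.000e-02 -7.000e-02
  0.000e+00]
```

Request:
servo_tool(plan=[[[0, 0, 0, 0.002, 0], [0, 0, 0, 0.002, 0], [0, 0, 0, 0.002, 0]]])

```text
time_s: 4.02
tool_pos: [0.4965, -0.0462, 0.0694]
tool_rot: [-179.9, 0.1, -8.4]
force: [1.7, -0.2, 1.6]
grip_width: 0.0006
```

```bash
python3 f.py
```

```text
[ 0.21 -0.09  1.37] [0.68 0.46 0.26] [ 0.4965 -0.0462  0.0694] 1e-05 4.3167 [-3.000e-02 -3.223e+01 -2.670e+00 -2.625e+01 -6.000e-02  1.400e-01
 -0.000e+00]
```

Request:
servo_tool(plan=[[[0, 0, 0, 0.001, 0], [0, 0, 0, 0.0015, 0], [0, 0, 0, 0.0015, 0]]])

```text
time_s: 4.57
tool_pos: [0.4965, -0.0462, 0.0679]
tool_rot: [-179.9, 0.1, -8.4]
force: [0.8, 0.1, 2.1]
grip_width: 0.0005
```

```bash
python3 f.py
```

```text
[ 0.15 -0.18  1.45] [0.29 0.47 0.39] [ 0.4965 -0.0462  0.068 ] 2e-05 4.8667 [ -0.04 -32.1   -2.69 -26.12  -0.06   0.05  -0.  ]
```

Key 4: the force rose to about 1.8 N and stayed there while the key sank another 1.5 mm, so it is free. Key 3 next.

Request:
servo_tool(plan=[[[0, 0, 0, -0.015, 0], [0, 0, 0, -0.025, 0], [0, 0, -0.03, -0.025, 0], [0, 0, -0.058, -0.025, 0], [0, 0, -0.058, -0.018, 0], [0, 0, -0.058, -0.01, 0], [0, 0, -0.058, -0.005, 0], [0, 0, -0.058, -0.005, 0], [0, 0, -0.058, -0.005, 0]]])

```text
time_s: 5.62
tool_pos: [0.5044, 0.01, 0.0724]
tool_rot: [-179.9, 0.2, -8.5]
force: [0.1, -0.4, 0.7]
grip_width: 0.0006
```

```bash
python3 f.py
```

```text
[-0.15 -0.08  0.11] [0.47 0.72 0.25] [0.5051 0.0105 0.0732] 0.00019 5.9167 [ 5.000e-02 -3.293e+01 -3.090e+00 -2.717e+01 -1.000e-02 -7.000e-02
  0.000e+00]
```

Request:
servo_tool(plan=[[[0, 0, 0, 0.002, 0], [0, 0, 0, 0.002, 0], [0, 0, 0, 0.002, 0]]])

```text
time_s: 6.17
tool_pos: [0.5051, 0.0108, 0.0713]
tool_rot: [-179.9, 0.1, -8.4]
force: [-0.5, -0.2, 1.4]
grip_width: 0.0003
```

```bash
python3 f.py
```

```text
[0.07 0.02 0.13] [0.44 0.5  0.35] [0.5052 0.0109 0.0714] 3e-05 6.4667 [ 0.000e+00 -3.307e+01 -3.170e+00 -2.712e+01 -1.000e-02 -8.000e-02
  0.000e+00]
```

Request:
servo_tool(plan=[[[0, 0, 0, 0.002, 0], [0, 0, 0, 0.002, 0], [0, 0, 0, 0.002, 0]]])

```text
time_s: 6.72
tool_pos: [0.505, 0.0109, 0.0692]
tool_rot: [-179.9, 0.1, -8.4]
force: [0.5, 0.3, 0.2]
grip_width: 0.0001
```

```bash
python3 f.py
```

```text
[ 0.33  0.14 -0.51] [0.3  0.37 0.5 ] [0.5052 0.0109 0.0694] 5e-05 7.0167 [-0.000e+00 -3.314e+01 -3.210e+00 -2.705e+01 -1.000e-02 -8.000e-02
  0.000e+00]
```

Request:
servo_tool(plan=[[[0, 0, 0, 0.001, 0], [0, 0, 0, 0.0015, 0], [0, 0, 0, 0.0015, 0]]])

```text
time_s: 7.27
tool_pos: [0.5053, 0.0109, 0.0679]
tool_rot: [-179.9, 0.1, -8.4]
force: [0.4, 0.5, 0.8]
grip_width: 0.0007
```

```bash
python3 f.py
```

```text
[0.28 0.23 0.9 ] [0.37 0.45 0.53] [0.5053 0.0109 0.068 ] 1e-05 7.5667 [-3.00e-02 -3.29e+01 -3.24e+00 -2.67e+01 -3.00e-02 -8.00e-02  0.00e+00]
```

Request:
servo_tool(plan=[[[0, 0, 0, 0.001, 0], [0, 0, 0, 0.0015, 0], [0, 0, 0, 0.0015, 0]]])

```text
time_s: 7.82
tool_pos: [0.5054, 0.0109, 0.0669]
tool_rot: [-179.9, 0.1, -8.4]
force: [-1.7, -0.1, 6.2]
grip_width: 0.0007
```

```bash
python3 f.py
```

```text
[-1.51 -0.29  5.24] [0.45 0.4  0.53] [0.5054 0.0109 0.067 ] 1e-05 8.1167 [-6.000e-02 -3.126e+01 -3.060e+00 -2.573e+01  3.000e-02 -6.400e-01
 -0.000e+00]
```

Key 3 touches at about z 0.068. Only 1 mm further, the force is above 5 N and the tool is held back, so this key is solid and latched. I'll press it firmly.

Request:
servo_tool(plan=[[[0, 0, 0, 0.001, 0], [0, 0, 0, 0.002, 0], [0, 0, 0, 0.003, 0], [0, 0, 0, 0.004, 0], [0, 0, 0, 0.005, 0], [0, 0, 0, 0.0055, 0], [0, 0, 0, 0.006, 0], [0, 0, 0, 0.006, 0], [0, 0, 0, 0.006, 0]]])

```text
time_s: 8.87
tool_pos: [0.5055, 0.0109, 0.0618]
tool_rot: [-179.9, 0.1, -8.4]
force: [-2.9, -0.6, 8.1]
grip_width: 0.0008
```

```bash
python3 f.py
```

```text
[-2.49 -0.17  8.42] [0.43 0.3  0.38] [0.5055 0.0109 0.0618] 1e-05 9.1667 [ -0.08 -30.4   -3.02 -25.1    0.09  -1.1   -0.  ]
```

Request:
servo_tool(plan=[[[0, 0, 0, 0.001, 0], [0, 0, 0, 0.002, 0], [0, 0, 0, 0.002, 0], [0, 0, 0, 0.002, 0]]])

```text
time_s: 9.5
tool_pos: [0.5056, 0.0109, 0.0607]
tool_rot: [-179.9, 0.1, -8.4]
force: [-2.3, -0.4, 8.9]
grip_width: 0.0006
```

Request:
servo_tool(plan=[[[0, 0, 0, -0.005, 0], [0, 0, 0, -0.02, 0], [0, 0, 0, -0.04, 0], [0, 0, 0, -0.07, 0], [0, 0, 0, -0.1, 0], [0, 0, 0, -0.12, 0], [0, 0, 0, -0.12, 0], [0, 0, 0, -0.12, 0]]])

```text
time_s: 10.17
tool_pos: [0.5065, 0.0107, 0.1815]
tool_rot: [-180.0, -0.1, -8.4]
force: [0.1, -0.1, -0.3]
grip_width: 0.0005
```

```bash
python3 f.py
python3 - <<'E'
from h import *
a=read_camera("scene")["image"][130:310,180:470];b=read_camera("side")["image"][130:350,190:440]
w=read_camera("wrist")["image"]
im=np.zeros((600,800,3),np.uint8); im[:270,:435]=cv2.resize(a,(435,270)); im[:308,440:790]=cv2.resize(b,(350,308)); im[325:595,:432]=cv2.resize(w,(432,270))
cv2.imwrite("pics/end.png",im[...,::-1])
E
```

```text
[ 0.01 -0.18 -0.07] [0.59 0.6  0.31] [0.5049 0.0107 0.1794] 0.00037 10.4667 [ 0.000e+00 -2.941e+01 -1.310e+00 -3.025e+01 -1.000e-02 -7.000e-02
 -0.000e+00]
```

View pics/end.png

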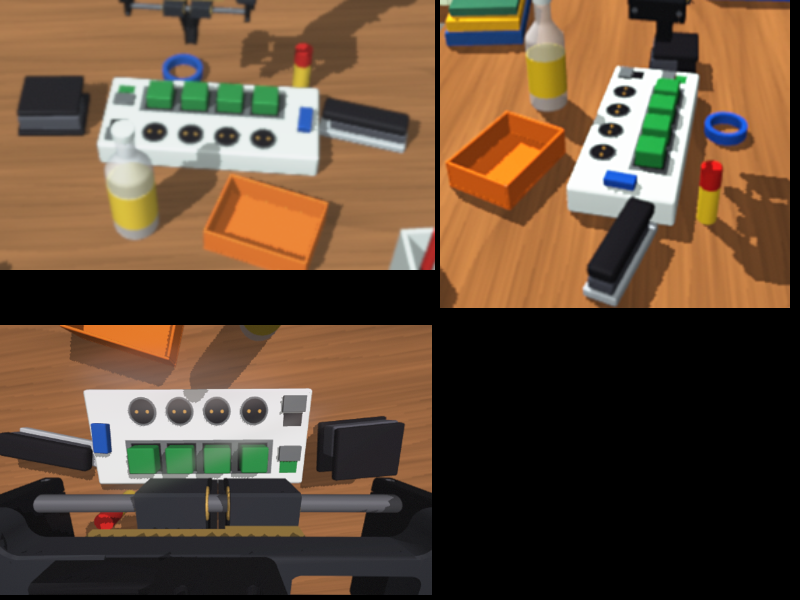

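The indicator window is now green, at (126,90) in the scene crop and (288,467) in the wrist view. No yellow shows at the other window, nothing has moved, and the gripper is clear.

```bash
python3 -c "
from cell import env
print(env.sign_off())"
```

```text
the job is handed in; nothing more can be done
None
```

The latched key was key 3. I released it, and the indicator window now shows green.

- **Finding it:** I tapped key 4 first; it gave softly at about 1.8 N, so it is free. Key 3 stayed solid, reaching about 5 N within roughly 1 mm of contact. I did not touch keys 1 and 2, because key 3 was already clear.
- **Releasing it:** I pressed key 3 down about 6–7 mm, to about 9 N, then let go and lifted the arm clear.
- **Last checks:** The pictures show no yellow at the trip window, and everything on and around the box appears where it stood. I judged that by eye and did not measure positions. The gripper is about 11 cm above the keys with no contact force. I handed the job in shortly after 10.5 s on the robot's clock, and no check failed or disagreed.

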